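# Hold a hook saddle against the rail stop

### The job

Hang the metal hook saddle over the rail, hooks facing the front of the stand and clear of the black rubber stop, then slide it along the rail against that stop and press with a steady force of about 9 newtons, so that the stop's spring is about half compressed, never jamming it to its end. I will do up the screw, so be my third hand: finish while still holding the saddle seated on the rail and pressed there, without letting go or easing off. Leave the spice jar, timer and corkscrew where they are.

Things in the scene. Friction and masses are not known exactly. Their poses are not given: they have to be found in the camera images.
- rail_mid (a point): Mid-point, on its axis, of the 16 mm steel bar of a fixed rail stand, 130 mm above the worktop. y runs along the bar towards the sprung stop, z is up, -x points to the stand's front (robot's side). 16 mm posts at y = -120 and +120 mm; a dark barrel (34 mm diameter) covers the bar from y = +95 to +128.
- rail_stand: The rail stand as a whole; same axes as rail_mid, origin 130 mm below it, under the middle of its foot, a dark wooden board 75 x 300 x 12 mm. The bar is free from y = -108 mm to the stop's face.
- stop_face (a point): Centre of the sprung stop's front face, which looks to rail -y and lies at rail y = +53 mm at rest. The stop is a black rubber disc, 44 mm diameter, 8 mm thick, sliding on the bar; a sleeve behind it slides into the barrel.
- stop_travel (a joint): How far the stop is pushed in along rail +y, m: 0 at rest, 0.030 at its end (jammed). Spring of 600 N/m without preload, so 0.015 is 9 N. The sleeve behind the disc is red, then green: the barrel's mouth is on the green band from 7 to 21 mm, on red beyond.
- stop: The sprung stop (disc and sleeve); origin and axes as stop_face, y along the bar.
- saddle_tab (a point): Grip point of the loose hook saddle, in the middle of its upright blue tab: tab 16 mm in x, 34 mm in y, 50 mm high; the point is 22 mm below its top, 28 mm above the bridge it stands on, 79 mm above the saddle's feet. Axes: z up, y along the saddle's length, -x its hook side. With the saddle hung, it is 42 mm above the bar's axis; the saddle's end face is 35 mm further along +y.
- saddle: The hook saddle, 0.18 kg (varies), an aluminium inverted U, 70 mm long (y), 36 mm wide (x), 101 mm tall with tab; starts standing on its legs. Origin under its middle, level with its feet. Legs 5 mm thick, 45 mm high, 26 mm apart (this gap goes over the bar), joined by a 6 mm bridge. Two dark hooks stand out 25 mm on its -x side.
- saddle_seat (a point): Centre of the underside of the saddle's bridge, 34 mm below saddle_tab; 8 mm above the bar's axis when seated on the bar. Axes as saddle_tab.
- saddle_hooks (a point): Point between the saddle's two hooks, 34 mm to its -x side, 20 mm above its feet.
- spice_jar: Bystander: spice jar with a red lid, 45 mm across, 106 mm high; origin under its centre.
- timer: Bystander: white kitchen timer, 74 mm across, 50 mm high; origin under its centre.
- corkscrew: Bystander: folded waiter's corkscrew lying flat, 33 x 110 x 14 mm; origin under its centre.
Not all that is in view belongs to the job. What is shaped like the saddle but green is not meant.

How it is judged:
By the outcome, as a careful person would: the job done as asked, in the order asked, and still so for the second after the job is handed in, while the arm keeps its last pose, push and grip.
It also fails if it takes over 51 s, if anything falls off the work surface, if the arm or the gripper's body presses on something with over 40 N, if the wrist force passes 120 N, or if a joint passes its speed limit or range.

### The arm

A 7-joint arm with a two-finger parallel gripper is mounted at the origin on a cart in front of the work surface, level with it; the furniture and walls round the work are solid. World frame = base frame: x ahead of the robot, y to its left, z up, the work surface at z = 0. Lengths are in mm, angles in rad, forces in N, time in s.
With the tool pointing down it reaches from about 400 to 900 mm from the base axis. Payload 5.5 kg.
Tool frame: the origin (TCP) lies midway between the tips of the shut fingers; the grasp point (between the pads) lies 19 mm behind it (grasp_offset is the distance from the TCP to the grasp point, in mm); z points along the fingers, y is the line along which they close (so a half turn about z gives the same grasp; the last joint's range is limited). The gripper opens to 85 mm and grips with 20 to 120 N. Pads are 22 mm wide; open, the fingers measure 114 mm over their backs; the gripper's body (76 mm by 85 mm) begins 54 mm behind the grasp point. The pads swing forward as they close: fully open they stand 13 mm farther back than shut.
Start: joints at [-0.894, 0.501, -0.427, 1.55, 0.221, 1.138, -0.21], TCP at [261.323, 595.155, 231.31] pointing down, gripper open.
Joint ranges: [-2.88, 2.88], [-0.31, 2.03], [-1.54, 1.56], [0.2, 2.42], [-1.41, 4.55], [0.19, 2.02], [-2.57, 2.57]. Speed limits (rad/s): [2.57, 2.57, 3.14, 3.14, 3.14, 3.14, 3.14].

### API

Orientations are given as a rotation vector (axis times angle).
In Python, from workcell import read_state, snapshot, close_job, grasp_offset gives the robot as it stands. The module is installed in compiled form; this text tells all that it offers.
- The arm moves only by the shell command python3 -m creep 'ROWS' [FORCE]. ROWS is JSON, a list of rows, each a list of 5 numbers: the shift along the tool's x, y, z in m, then the turn about the tool's z in degrees, then the closure, from -1 (fully open) to 1 (shut), so that 0 is half open. In form: [[tx, ty, tz, turn, claw], ...]. A call has 1 to 12 rows; each row is the pose to reach, as a shift and turn from the pose commanded when the call began, along the tool's axes at that moment; what a row does not reach only later rows make up. A row lasts 1/10 s, in which the tool goes at most 50 mm and 8.59 degrees, less where a joint would pass 70% of its speed; a pose out of reach is approached as far as the arm can. A call with a gripper value outside its range is refused whole. The fingers move at their own pace and stop on an object; FORCE is the grip in N (left out, the last holds). Time passes only in rows, so rows that repeat a pose let the fingers close. It gives the time, the measured TCP pose, the force, the opening and the grip force at its end, in the units of the state.
- read_state(): the state, without advancing time (a new reading comes with each control period).
- snapshot(name): name is "side" or "top"; returns a dict with "frame" (480x640x3 uint8, red, green, blue), "intrinsics" (3x3 intrinsics, pixels), "cam_to_world" (4x4, takes a point from camera to world coordinates). Camera axes: x right, y up, looking along -z (the intrinsics and any distortion apply to the point x, -y, -z); pixel columns grow to the right and rows downward; lengths in mm; the calibration is good to about 2 mm. A picture is of the moment at which its call begins. There is no depth.
- close_job(): hands the job in; it is judged then, once.
The state is a dict: "time_s": time; "joint_positions": joint angles; "qvel": joint speeds; "joint_torque": joint torques, N m; "eef_pos": TCP position; "tcp_rot": TCP orientation; "ft_force": force on the tool from outside, world axes, zero at the start; "wrist_torque": the same for the moment, N m; "gripper_width": finger opening in mm; "gripper_force": force on a finger pad.
Only numpy, scipy, OpenCV 4.12 (cv2) and the standard library are available. Lean on these libraries where they do the work, as an engineer would, in place of code of your own. Each camera call takes 0.05 s, during which the arm holds its last target. There are 200 camera calls.

## Working session

There is one attempt and no reset: what is moved stays moved. The work goes in short steps, Python scripts to look and compute and a shell command to move; the robot and the scene stay as the last step left them, time stands still between calls to the robot, and variables do not carry over. Pictures are saved under pics/ and viewed, at most 10 in all, crops included, and the job is handed in when it is done.

```bash
mkdir -p pics
python3 - <<'E'
from workcell import *
import cv2,numpy as np
print(read_state(),grasp_offset)
for n in("side","top"):
    s=snapshot(n);cv2.imwrite(f"pics/{n}0.png",s["frame"][:,:,::-1]);print(n,s["intrinsics"],np.round(s["cam_to_world"],3),[k for k in s])
E
```

```text
{'time_s': 0.0, 'joint_positions': array([-0.8937913 ,  0.50191848, -0.42677158,  1.55143987,  0.22080077,
        1.13832844, -0.21031865]), 'qvel': array([ 2.10090851e-03, -8.53972586e-04,  8.95094507e-04, -6.00605745e-06,
       -6.85047539e-04, -8.55125729e-04,  1.47150396e-03]), 'joint_torque': array([ 1.10248897e-03, -5.69540656e+01, -5.81585884e+00, -2.80933803e+01,
        1.06119347e-02,  1.23028457e-02, -1.91388290e-05]), 'eef_pos': array([261.13070745, 594.46874887, 230.21756691]), 'tcp_rot': array([-0.64524881, -3.07411644,  0.00310631]), 'ft_force': array([ 0.48155436, -0.37114744, -0.14897786]), 'wrist_torque': array([ 0.03297532,  0.01611598, -0.02013519]), 'gripper_force': 0.0, 'gripper_width': 85.55329713779948} 18.700000000000003
side [[507.11499959   0.         318.63974674]
 [  0.         507.11499959 239.43475786]
 [  0.           0.           1.        ]] [[-2.78000e-01  3.86000e-01 -8.80000e-01 -5.09136e+02]
 [-9.61000e-01 -1.21000e-01  2.51000e-01  5.83394e+02]
 [-1.00000e-02  9.15000e-01  4.04000e-01  5.58087e+02]
 [ 0.00000e+00  0.00000e+00  0.00000e+00  1.00000e+00]] ['frame', 'intrinsics', 'cam_to_world']
top [[462.30646887   0.         317.7558835 ]
 [  0.         462.30646887 236.40076176]
 [  0.           0.           1.        ]] [[ 8.000000e-03  9.910000e-01 -1.330000e-01  3.931310e+02]
 [-1.000000e+00  1.000000e-02  1.500000e-02  3.085370e+02]
 [ 1.700000e-02  1.330000e-01  9.910000e-01  1.094256e+03]
 [ 0.000000e+00  0.000000e+00  0.000000e+00  1.000000e+00]] ['frame', 'intrinsics', 'cam_to_world']
```

View pics/side0.png

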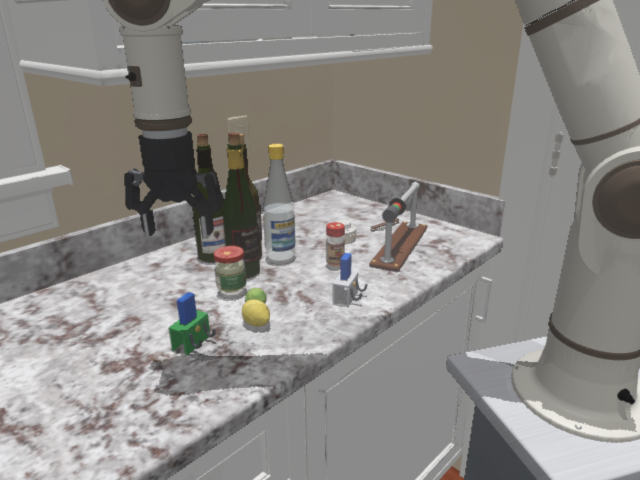

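View pics/top0.png

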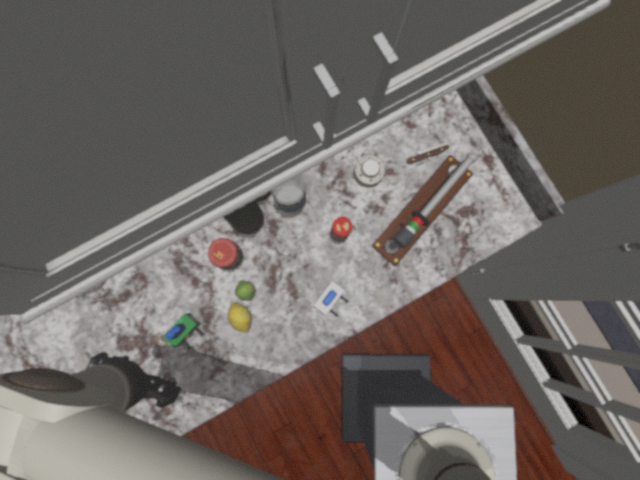

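The side view shows the saddle with its blue tab at about (345,267). The rail stand runs from (388,250) to (415,195), with the barrel at the near end. In the top view the saddle is at (330,298) with its hooks to the lower right. The rail runs from (392,246) to (465,162), with the stop towards its lower-left end. I'll enlarge both.

Run:
```python
import cv2,numpy as np
s=cv2.imread("pics/side0.png");t=cv2.imread("pics/top0.png")
R=lambda im,x,y,w,h,k:cv2.resize(im[y:y+h,x:x+w],None,fx=k,fy=k,interpolation=cv2.INTER_CUBIC)
a=np.hstack([R(s,320,170,120,140,2.5)]);a=R(s,320,170,133,100,3)   #399x300
b=R(t,360,145,133,100,3);c=R(s,310,240,80,60,5);d=R(t,300,270,80,60,5)
c=c[:,:399];d=d[:,:399]
cv2.imwrite("pics/c1.png",np.vstack([np.hstack([a,b]),np.hstack([c,d])]))
```

```text
(no output)
```

View pics/c1.png

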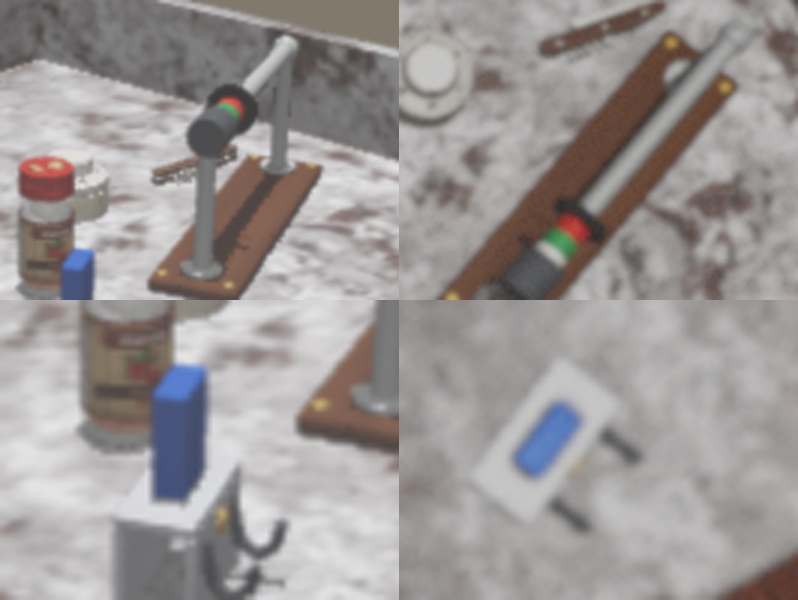

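```bash
cat > h.py <<'E'
import numpy as np
from scipy.optimize import least_squares
from workcell import *
CAM={}
def cam(n):
    if n not in CAM:
        s=snapshot(n);CAM[n]=(s["intrinsics"],s["cam_to_world"],s["frame"])
    return CAM[n]
def proj(n,P):
    K,T,_=cam(n);p=np.linalg.inv(T)@np.append(P,1);q=K@[p[0],-p[1],-p[2]];return q[:2]/q[2]
def back(n,px,z):
    K,T,_=cam(n);r=np.linalg.inv(K)@[px[0],px[1],1];d=T[:3,:3]@[r[0],-r[1],-r[2]];o=T[:3,3];return o+d*(z-o[2])/d[2]
def w(p,L):
    x,y,a=p;c,s=np.cos(a),np.sin(a);return np.array([x+c*L[0]-s*L[1],y+s*L[0]+c*L[1],L[2]])
def fit(obs,x0):
    f=lambda p:np.concatenate([proj(n,w(p,L))-px for n,L,px in obs])
    r=least_squares(f,x0,loss="soft_l1");return r.x,np.round(r.fun.reshape(-1,2),1)
E
python3 - <<'E'
from h import *
A=lambda x,y:(310+x/5,240+(y-300)/5)      # side saddle
B=lambda x,y:(300+(x-399)/5,270+(y-300)/5) # top saddle
C=lambda x,y:(320+x/3,170+y/3)
D=lambda x,y:(360+(x-399)/3,145+y/3)
print("tab",back("top",B(548,438),101),back("side",A(180,383),101))
cs=[B(560,360),B(622,405),B(530,522),B(470,475)]
print([np.round(back("top",c,51),0) for c in cs])
# saddle yaw: hooks side -x is image lower right; length dir
o=[("top",(0,0,101),B(548,438)),("side",(0,0,101),A(180,383))]
o+=[("top",L,c) for L,c in zip([(18,-35,51),(-18,-35,51),(-18,35,51),(18,35,51)],cs)]
print(fit(o,[*back("top",B(548,438),101)[:2],0.5]))
b0,b1=back("top",D(597,203),130),back("top",D(735,40),130)
print("bar",b0,b1, "disc",back("top",D(578,219),130))
o=[("top",(0,-118,130),D(735,40)),("top",(0,57,130),D(578,219)),
("side",(0,-120,12),C(278,168)),("side",(0,120,12),C(203,270)),("side",(0,95,130),C(221,120)),("side",(0,-120,130),C(287,46)),("side",(0,57,130),C(232,108))]
print(fit(o,[b0[0],b0[1],0.7]))
for n,px in [("top",D(671,42)),("top",D(725,88)),("top",D(452,297)),("side",C(255,158)),("side",C(313,167)),("side",C(158,283)),("side",C(228,285))]: print(n,np.round(back(n,px,12),0))
print(read_state()["time_s"])
E
```

```text
tab [394.98059326 266.47716902 101.        ] [385.06787272 270.1119724  101.        ]
[array([430., 259.,  51.]), array([410., 231.,  51.]), array([358., 272.,  51.]), array([378., 299.,  51.])]
(array([394.25721638, 266.04037647,   0.91321051]), array([[ 0.2,  0.3],
       [ 0.4, -2.1],
       [ 0.1, -1.4],
       [ 0.4, -0.4],
       [-0.4,  1.1],
       [-1.1,  0.4]]))
bar [575.7693006   63.78919817 130.        ] [696.48557416 -38.97074274 130.        ] disc [564.10497281  77.55748814 130.        ]
(array([606.49246631,  39.00128887,   0.86359455]), array([[-0.6,  0.1],
       [ 0.7,  0.4],
       [ 0.3, -1. ],
       [-0.1, -0.8],
       [-0.7,  0.6],
       [ 0.1, -0.2],
       [ 0.1, -0.4]]))
top [731. -29.  12.]
top [694. -72.  12.]
top [522. 150.  12.]
side [721. -25.  12.]
side [684. -67.  12.]
side [500. 162.  12.]
side [480. 110.  12.]
0.2
```

Fit results, each consistent with the given sizes to within a few mm:
- Saddle at about (394,266), yaw 0.913.
- Rail middle at about (606,39), yaw 0.864.

The first move goes above the saddle with the fingers lined up along its length, so they grip the 34 mm sides of the tab and resist pitching while pressing.

```bash
python3 -m creep '[[-0.03,-0.03,0,9,-1],[-0.06,-0.06,0,18,-1],[-0.09,-0.09,0,27,-1],[-0.12,-0.12,0,35,-1],[-0.15,-0.15,0,43,-1],[-0.18,-0.175,0,51,-1],[-0.205,-0.2,0,59,-1],[-0.23,-0.225,0,67,-1],[-0.254,-0.247,0.01,75,-1],[-0.254,-0.247,0.03,83,-1],[-0.254,-0.247,0.05,91,-1],[-0.254,-0.247,0.05,99,-1]]' 60
cat >> h.py <<'E'
from scipy.spatial.transform import Rotation as Ro
def go(x,y,z,yaw):
    "tool shift (m) and turn (deg) to bring TCP to x,y,z with tool y at world angle yaw(deg), mod 180"
    s=read_state();R=Ro.from_rotvec(s["tcp_rot"]).as_matrix()
    d=R.T@(np.array([x,y,z])-s["eef_pos"])/1000
    cur=np.degrees(np.arctan2(R[1,1],R[0,1]));t=-((yaw-cur+90)%180-90)
    print("t",s["time_s"],"tcp",s["eef_pos"].round(1),"yaw",cur.round(1),"tilt",R[:,2].round(3),"rows",d.round(4),"turn",round(t,1),"F",s["ft_force"].round(1),"w",round(s["gripper_width"],1),s["gripper_force"])
E
python3 - <<'E'
from h import *
import cv2
go(394,266,120,-37.7)
s=cam("side")[2];t=cam("top")[2]
R=lambda im,x,y,w,h,k:cv2.resize(im[y:y+h,x:x+w],None,fx=k,fy=k,interpolation=cv2.INTER_CUBIC)
cv2.imwrite("pics/c2.png",np.hstack([R(s,265,150,133,200,3),R(t,265,220,133,200,3)])[:,:,::-1])
E
```

```text
time_s: 1.4
eef_pos: [393.0, 265.2, 178.8]
tcp_rot: [2.761, 1.497, -0.007]
ft_force: [-0.9, -0.8, -0.7]
gripper_width: 85.4
gripper_force: 0.0
t 1.4 tcp [393.  265.2 178.8] yaw -33.1 tilt [-0.004 -0.003 -1.   ] rows [0.0015 0.0005 0.0588] turn 4.6 F [-0.9 -0.8 -0.7] w 85.4 0.0
```

View pics/c2.png

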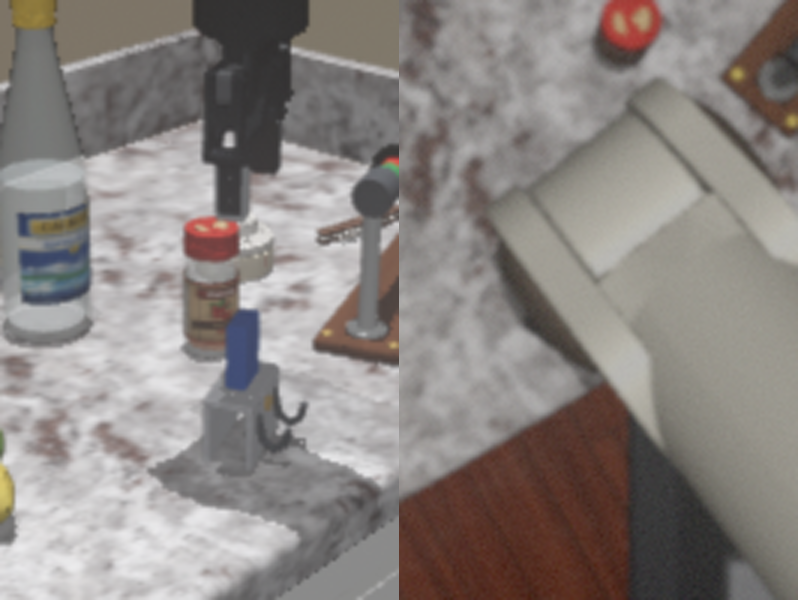

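The side view shows the fingers above and behind the tab, with the near finger tip at about (340,222) and the tab top at about (346.5,255). I'll check the fingertip offset by projecting it.

Run:
```python
from h import *
s=read_state();R=Ro.from_rotvec(s["tcp_rot"]).as_matrix();p=s["eef_pos"]
for sg in(-1,1):
  for wx in (-11,11):
    for o in (42,57): print(sg,wx,o,proj("side",p+R@[wx,sg*o,-13]).round(1))
print(proj("side",[394,266,101]),back("side",(346.7,254.9),101))
```

```text
-1 -11 42 [347.2 221. ]
-1 -11 57 [345.3 223.8]
-1 11 42 [336.2 219.9]
-1 11 57 [334.2 222.7]
1 -11 42 [356.7 206.6]
1 -11 57 [358.3 204.2]
1 11 42 [346.5 205.7]
1 11 57 [348.1 203.3]
[346.47248874 254.56861406] [392.34403721 266.06978322 101.        ]
```

```bash
python3 -m creep '[[0.001,0.001,0.02,4.6,-1],[0.001,0.001,0.04,4.6,-1],[0.001,0.001,0.06,4.6,-1],[0.001,0.001,0.08,4.6,-1],[0.001,0.001,0.1,4.6,-1],[0.001,0.001,0.118,4.6,-1],[0.001,0.001,0.118,4.6,0],[0.001,0.001,0.118,4.6,1],[0.001,0.001,0.118,4.6,1],[0.001,0.001,0.118,4.6,1],[0.001,0.001,0.118,4.6,1],[0.001,0.001,0.118,4.6,1]]' 60
python3 -c "
from h import *
go(394,266,160,-37.7)"
```

```text
time_s: 2.75
eef_pos: [396.8, 267.8, 64.5]
tcp_rot: [-2.815, -1.394, -0.004]
ft_force: [-1.1, -0.3, 7.0]
gripper_width: 33.3
gripper_force: 61.8
t 2.75 tcp [396.8 267.8  64.5] yaw -37.3 tilt [ 0.002  0.001 -1.   ] rows [-0.003  -0.0011 -0.0955] turn 0.4 F [-1.1 -0.3  7. ] w 33.3 61.79089307785034
```

```bash
python3 -m creep '[[0,0,-0.02,0,1],[0,0,-0.05,0,1],[0,0,-0.08,0,1],[0,0,-0.11,0,1],[0,0,-0.14,0,1],[0,0,-0.17,0,1],[0,0,-0.17,0,1]]'
python3 -c "
from h import *
go(617.9,29.2,232,-40.5)"
```

```text
time_s: 3.45
eef_pos: [398.2, 268.7, 237.5]
tcp_rot: [-2.814, -1.394, -0.012]
ft_force: [0.3, -0.0, -2.1]
gripper_width: 33.3
gripper_force: 61.0
t 3.45 tcp [398.2 268.7 237.5] yaw -37.3 tilt [ 0.007  0.005 -1.   ] rows [-0.0574  0.3199  0.0058] turn 3.2 F [ 0.3 -0.  -2.1] w 33.3 61.008124351501465
```

```bash
python3 -m creep '[[-0.003,0.02,0,1,1],[-0.008,0.05,0,2,1],[-0.014,0.08,0,3.2,1],[-0.02,0.11,0,3.2,1],[-0.026,0.145,0,3.2,1],[-0.032,0.18,0,3.2,1],[-0.039,0.215,0,3.2,1],[-0.045,0.25,0,3.2,1],[-0.05,0.28,0,3.2,1],[-0.054,0.305,0,3.2,1],[-0.057,0.32,0,3.2,1],[-0.057,0.32,0,3.2,1]]'
python3 - <<'E'
from h import *
import cv2
go(617.9,29.2,170,-40.5)
s=cam("side")[2];t=cam("top")[2]
R=lambda im,x,y,w,h,k:cv2.resize(im[y:y+h,x:x+w],None,fx=k,fy=k,interpolation=cv2.INTER_CUBIC)
cv2.imwrite("pics/c3.png",np.hstack([R(s,355,110,110,160,3.6),R(t,360,125,110,160,3.6)])[:,:,::-1])
E
```

```text
time_s: 4.65
eef_pos: [616.1, 24.2, 231.6]
tcp_rot: [2.855, 1.308, -0.004]
ft_force: [-0.2, 0.3, -2.0]
gripper_width: 33.6
gripper_force: 60.9
t 4.65 tcp [616.1  24.2 231.6] yaw -40.8 tilt [-0.002 -0.002 -1.   ] rows [ 0.0051 -0.0019  0.0616] turn -0.3 F [-0.2  0.3 -2. ] w 33.6 60.9482216835022
```

View pics/c3.png

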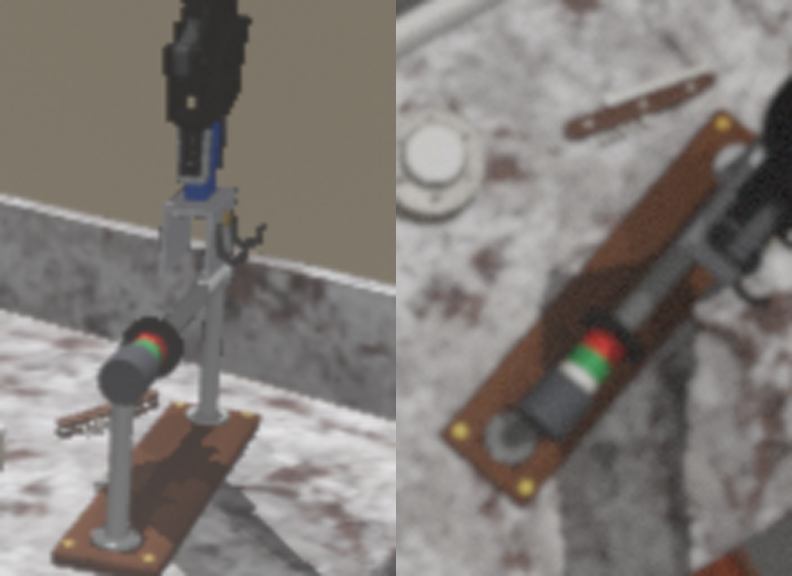

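The saddle hangs level above the rail. In the side crop its near end bridge corners are at (163,207) and (214,212), with hooks on the right (front). The rail, stop and screws are clear in both views. I'll refit both poses.

Run:
```python
from h import *
A=lambda x,y:np.array((355+x/3.6,110+y/3.6))
B=lambda x,y:np.array((360+(x-396)/3.6,125+y/3.6))
scr=[("top",1,-1,B(722,124)),("top",1,1,B(460,430)),("top",-1,1,B(526,487)),("side",-1,1,A(148,558)),("side",1,1,A(68,543)),("side",1,-1,A(181,404)),("side",-1,-1,A(247,412))]
ex=[("top",(0,57,130),B(607,335)),("top",(0,20,130),B(652,288)),("side",(0,57,130),A(153,344)),("side",(0,128,130),A(120,381)),("side",(0,-120,12),A(207,414)),("side",(0,120,12),A(117,540)),("top",(0,120,12),B(511,437))]
f=lambda p:np.concatenate([proj(n,w(p[:3],(a*p[3],b*p[4],12)))-q for n,a,b,q in scr]+[proj(n,w(p[:3],L))-q for n,L,q in ex])
r=least_squares(f,[606,39,.864,30,140],loss="soft_l1");print(r.x.round(3),r.fun.reshape(-1,2).round(1).tolist())
rail=r.x[:3]
for n in("top","side"):
    g=lambda p:np.concatenate([proj(m,w(p[:3],(a*p[3],b*p[4],12)))-q for m,a,b,q in scr if m==n]+[proj(m,w(p[:3],L))-q for m,L,q in ex if m==n])
    print(n,least_squares(g,[606,39,.864,30,140],loss="soft_l1").x.round(3))
z=218.1
o=[("side",(18,35,z),A(163,207)),("side",(-18,35,z),A(214,212)),("side",(-18,-35,z),A(240,192)),("top",(18,35,z),B(690,240)),("top",(-18,35,z),B(735,280))]
sp,res=fit(o,[616,24,.86]);print("saddle",sp,res.tolist())
c,s=np.cos(rail[2]),np.sin(rail[2]);T=lambda d:(np.array([[c,s],[-s,c]])@d).round(1)
print("in rail frame: saddle",T(sp[:2]-rail[:2]),"tcp",T(read_state()["eef_pos"][:2]-rail[:2]),"dyaw",np.degrees(sp[2]-rail[2]),"TCP yaw wanted",np.degrees(rail[2])-90)
# in-image lateral check (side): pixel line of bar vs saddle mid of near face
for n,px in (("side",(A(163,207)+A(214,212))/2),("top",(B(690,240)+B(735,280))/2)):
    print(n,T(back(n,px,z)[:2]-rail[:2]))
    print(" bar pts",[T(back(m,q,L[2])[:2]-rail[:2]) for m,L,q in ex if m==n])
```

```text
[606.826  39.694   0.864  27.755 138.03 ] [[-0.1, 0.1], [-0.2, 0.3], [-0.5, -0.1], [0.1, -0.8], [0.2, -0.6], [-0.5, -0.8], [0.2, -0.2], [1.5, 0.2], [-0.1, 0.4], [-0.3, -0.0], [0.2, -0.7], [0.1, -0.0], [-0.2, -0.8], [-0.5, 0.3]]
top [607.303  39.531   0.865  28.05  137.873]
side [603.831  40.978   0.865  27.307 138.615]
saddle [615.64830034  20.16049598   0.84826783] [[-0.1, -1.6], [0.0, -1.4], [0.3, -2.8], [-1.1, -0.2], [0.5, 0.9]]
in rail frame: saddle [ -9.1 -19.4] tcp [ -2.5 -12.7] dyaw -0.9285926618976059 TCP yaw wanted -40.46924053507151
side [-12.3  28.4]
 bar pts [array([-0.8, 56.8]), array([ -0.8, 132.5]), array([   0.3, -119.8]), array([ -1.8, 124.2])]
top [-8.6 14.7]
 bar pts [array([ 2.7, 58.6]), array([ 0.4, 19.2]), array([ -0.4, 118.7])]
```

```bash
cat >> h.py <<'E'
rail=np.array([606.8,39.7,.864])
def T(d):
    c,s=np.cos(rail[2]),np.sin(rail[2]);return (np.array([[c,s],[-s,c]])@d).round(1)
E
python3 - <<'E'
from h import *
A=lambda x,y:np.array((355+x/3.6,110+y/3.6))
B=lambda x,y:np.array((360+(x-396)/3.6,125+y/3.6))
o=[("side",(18,35),A(163,207)),("side",(-18,35),A(214,212)),("side",(-18,-35),A(240,192)),("side",(18,-35),A(188,188)),("top",(18,35),B(690,240)),("top",(-18,35),B(735,280))]
for yw in (None,np.radians(49.2)):
  f=lambda p:np.concatenate([proj(n,w([p[0],p[1],yw or p[3]],(*L,p[2])))-q for n,L,q in o])
  r=least_squares(f,[616,24,215,.86],loss="soft_l1");print(r.x.round(2),T(r.x[:2]-rail[:2]),r.fun.reshape(-1,2).round(1).tolist())
import cv2
s=cam("side")[2]
cv2.imwrite("pics/c4.png",cv2.resize(s[135:215,385:445],None,fx=7,fy=7,interpolation=cv2.INTER_CUBIC)[:,:,::-1])
E
```

```text
[618.44  18.82 211.65   0.87] [ -8.3 -22.4] [[-0.0, 0.7], [0.2, 0.8], [-0.2, -0.7], [0.4, -1.0], [-1.2, -0.4], [0.6, 0.3]]
[618.26  18.73 211.72   0.86] [ -8.5 -22.3] [[-0.1, 0.6], [0.1, 0.8], [-0.0, -0.7], [0.7, -1.0], [-1.3, -0.5], [0.4, 0.3]]
```

View pics/c4.png

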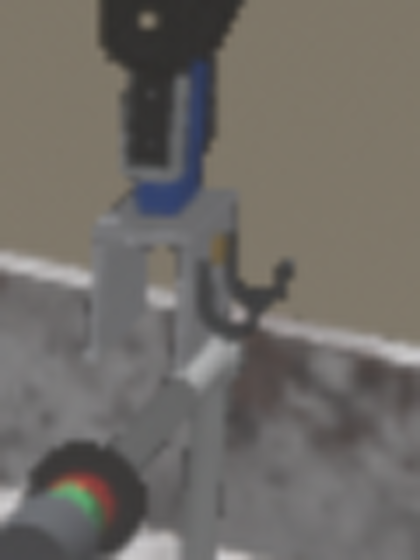

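The close-up confirms the saddle sits about 8.5 mm in front of the bar axis. I'll shift it in tool +x (rail +x), lower to just above the bar and check.

```bash
python3 -m creep '[[0.004,0,0,-0.3,1],[0.0085,0,0,-0.3,1],[0.0085,0,0.01,-0.3,1],[0.0085,0,0.018,-0.3,1],[0.0085,0,0.018,-0.3,1],[0.0085,0,0.018,-0.3,1]]'
python3 - <<'E'
from h import *
import cv2
go(617.9,29.2,170,-40.5);print(T(read_state()["eef_pos"][:2]-rail[:2]))
s=cam("side")[2];t=cam("top")[2]
R=lambda im,x,y,w,h,k:cv2.resize(im[y:y+h,x:x+w],None,fx=k,fy=k,interpolation=cv2.INTER_CUBIC)
cv2.imwrite("pics/c5.png",np.hstack([R(s,385,145,60,80,6.6),R(t,425,145,60,80,6.6)])[:,:,::-1])
E
```

```text
time_s: 5.55
eef_pos: [621.0, 34.1, 214.5]
tcp_rot: [-2.85, -1.322, 0.002]
ft_force: [1.0, 0.2, -2.3]
gripper_width: 33.3
gripper_force: 60.9
t 5.55 tcp [621.   34.1 214.5] yaw -40.2 tilt [-0.001 -0.    -1.   ] rows [-0.0057  0.0008  0.0445] turn 0.3 F [ 1.   0.2 -2.3] w 33.3 60.93866229057312
[  4.9 -14.4]
```

View pics/c5.png

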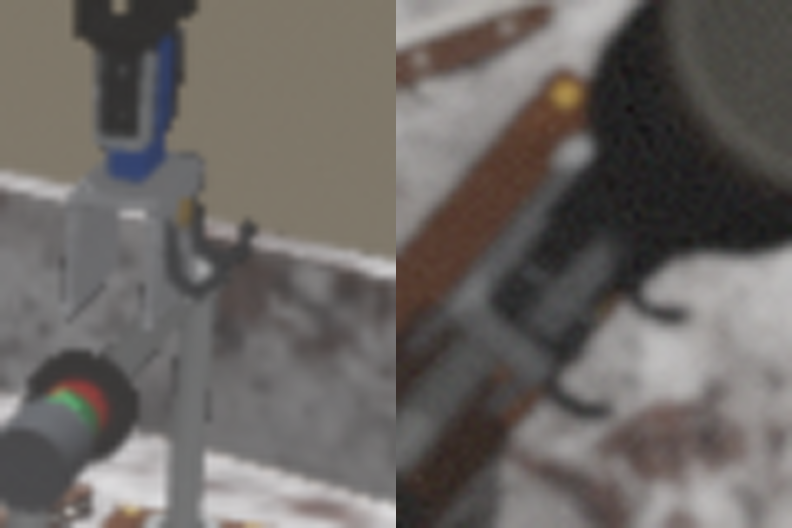

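Run:
```python
from h import *
P=lambda x,y,z:(proj("side",w(rail,(x,y,z)))-[385,145])*6.6
Q=lambda x,y,z:(proj("top",w(rail,(x,y,z)))-[425,145])*6.6+[396,0]
for x in(-18,18):
  for y in(20.6,-49.4): print(x,y,"bridge top",P(x,y,198).round(),Q(x,y,198).round(),"feet",P(x,y,147).round())
for y in (40,20,0): print("bar",y,P(0,y,130).round(),Q(0,y,130).round())
```

```text
-18 20.6 bridge top [165. 202.] [539. 394.] feet [156. 333.]
-18 -49.4 bridge top [212. 154.] [684. 223.] feet [203. 280.]
18 20.6 bridge top [ 71. 191.] [447. 317.] feet [ 64. 321.]
18 -49.4 bridge top [122. 144.] [591. 147.] feet [114. 269.]
bar 40 [ 93. 385.] [397. 445.]
bar 20 [108. 369.] [436. 399.]
bar 0 [122. 353.] [475. 353.]
```

The picture matches the prediction for a saddle centred on the bar to about 1–2 mm. I'll lower it, with a force check before seating.

```bash
python3 -m creep '[[0,0,0.01,0,1],[0,0,0.02,0,1],[0,0,0.03,0,1],[0,0,0.03,0,1]]'; python3 -m creep '[[0,0,0.008,0,1],[0,0,0.016,0,1],[0,0,0.02,0,1],[0,0,0.02,0,1]]'
```

```text
time_s: 6.15
eef_pos: [619.8, 34.3, 182.7]
tcp_rot: [-2.848, -1.322, 0.006]
ft_force: [-0.3, 0.2, -1.7]
gripper_width: 33.5
gripper_force: 60.9
time_s: 6.55
eef_pos: [620.8, 34.3, 164.3]
tcp_rot: [-2.849, -1.322, 0.002]
ft_force: [-0.4, -0.3, -1.7]
gripper_width: 33.3
gripper_force: 60.9
```

```bash
python3 -m creep '[[0,0,0.003,0,1],[0,0,0.006,0,1],[0,0,0.006,0,1]]'; python3 -m creep '[[0,0,0.002,0,1],[0,0,0.003,0,1],[0,0,0.003,0,1]]'
```

```text
time_s: 6.85
eef_pos: [621.3, 34.3, 159.0]
tcp_rot: [-2.85, -1.322, 0.001]
ft_force: [0.3, -0.3, -1.3]
gripper_width: 33.1
gripper_force: 60.9
time_s: 7.15
eef_pos: [621.8, 34.4, 157.4]
tcp_rot: [2.85, 1.322, 0.001]
ft_force: [-1.7, 0.6, 4.6]
gripper_width: 33.1
gripper_force: 61.5
```

It seated at the expected height with about 6 N downward. Next I slide towards the stop (tool -y).

```bash
python3 -m creep '[[0,-0.003,0,0,1],[0,-0.007,0,0,1],[0,-0.011,0,0,1],[0,-0.015,0,0,1],[0,-0.019,0,0,1],[0,-0.022,0,0,1],[0,-0.025,0,0,1],[0,-0.025,0,0,1]]'
python3 -c "
from h import *
s=read_state();print(T(s['eef_pos'][:2]-rail[:2]),T(s['ft_force'][:2]),s['ft_force'][2])
import cv2
cv2.imwrite('pics/c6.png',np.hstack([cv2.resize(cam(n)[2][y:y+60,x:x+60],None,fx=6.6,fy=6.6,interpolation=cv2.INTER_CUBIC) for n,x,y in (('side',375,165),('top',385,190))])[:,:,::-1])"
```

```text
time_s: 7.95
eef_pos: [603.2, 50.5, 157.4]
tcp_rot: [2.848, 1.322, 0.004]
ft_force: [2.3, -2.0, 6.9]
gripper_width: 33.5
gripper_force: 61.9
[5.9 9.8] [-0.  -3.1] 6.9208544097601115
```

View pics/c6.png

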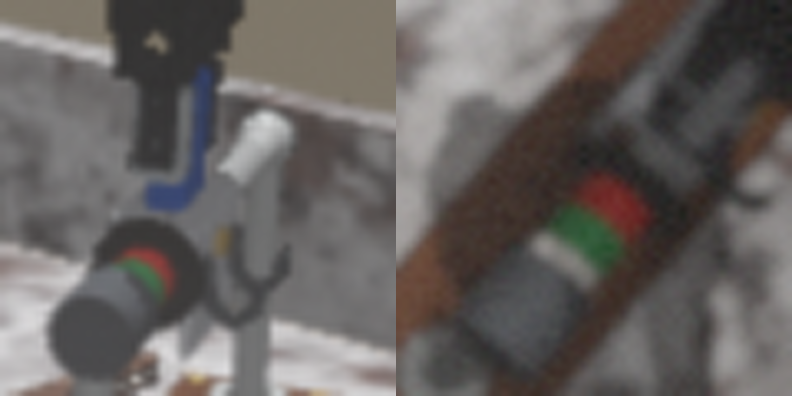

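The saddle is on the bar with its hooks to the front, and its end is near the disc. The sleeve still shows white, green and red, so it is at rest. Sliding friction is about 3 N. I'll advance in small steps.

```bash
cat > r.py <<'E'
from h import *
s=read_state();print("rail",T(s['eef_pos'][:2]-rail[:2]),"F",T(s['ft_force'][:2]),s['ft_force'][2].round(1),s["time_s"])
E
python3 -m creep '[[0,-0.002,0,0,1],[0,-0.004,0,0,1],[0,-0.004,0,0,1]]'>/dev/null; python3 r.py
python3 -m creep '[[0,-0.002,0,0,1],[0,-0.004,0,0,1],[0,-0.004,0,0,1]]'>/dev/null; python3 r.py
python3 -m creep '[[0,-0.002,0,0,1],[0,-0.004,0,0,1],[0,-0.004,0,0,1]]'>/dev/null; python3 r.py
```

```text
rail [ 5.8 13.4] F [-0.6 -4.5] 5.9 8.35
rail [ 5.8 17.4] F [ 0.7 -4. ] 5.2 8.65
rail [ 5.7 21.1] F [-0.8 -5. ] 4.9 8.95
```

```bash
python3 -m creep '[[0,-0.002,0,0,1],[0,-0.004,0,0,1],[0,-0.004,0,0,1]]'>/dev/null; python3 r.py
python3 -m creep '[[0,-0.002,0,0,1],[0,-0.004,0,0,1],[0,-0.004,0,0,1]]'>/dev/null; python3 r.py
```

```text
rail [ 5.7 24.7] F [ 0.6 -5.5] 4.7 9.25
rail [ 5.7 28.2] F [ 1.1 -7.8] 3.6 9.55
```

```bash
python3 -m creep '[[0,-0.001,0.001,0,1],[0,-0.003,0.001,0,1],[0,-0.004,0.001,0,1],[0,-0.004,0.001,0,1]]'>/dev/null; python3 r.py
python3 -c "
from h import *
import cv2
cv2.imwrite('pics/c7.png',np.hstack([cv2.resize(cam(n)[2][y:y+60,x:x+60],None,fx=6.6,fy=6.6,interpolation=cv2.INTER_CUBIC) for n,x,y in (('side',375,165),('top',385,190))])[:,:,::-1])"
```

```text
rail [ 5.6 30.3] F [-0.5 -9.4] 6.4 9.95
```

View pics/c7.png

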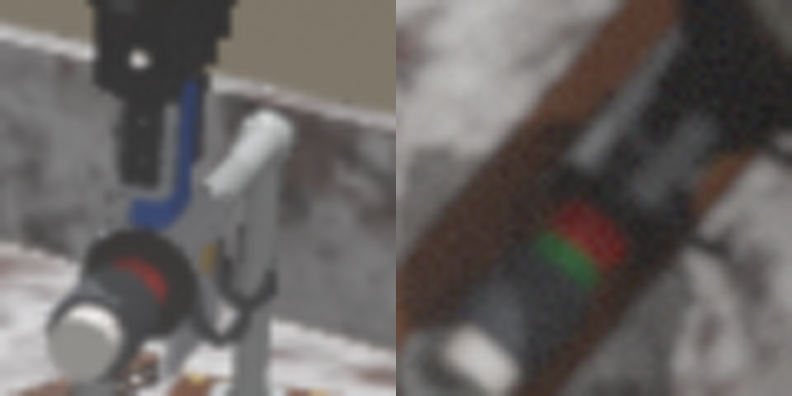

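The white band has vanished into the barrel and the mouth is on green. I'll measure the travel from the shift of the red-green edge against the rest picture.

```bash
cat > m.py <<'E'
from h import *
import cv2
from scipy.ndimage import map_coordinates
def prof(im,ys,x):
    P=np.array([proj("top",w(rail,(x,y,141))) for y in ys]);
    return np.stack([map_coordinates(im[:,:,k].astype(float),[P[:,1],P[:,0]],order=1) for k in range(3)],1)
ys=np.arange(40,110,.5)
for nm,im in (("rest",cv2.imread("pics/top0.png")[:,:,::-1]),("now",cam("top")[2])):
    c=np.mean([prof(im,ys,x) for x in (-4,-2,0,2,4)],0)
    d=c[:,0]-c[:,1]; r=d>15;g=d<-15
    i=np.argmax(d);j=i+np.argmax(d[i:]<(d.max()+d[i:].min())/2*1)
    gi=np.where(d<d.min()/2)[0]
    e=np.interp(0,-d[i:i+np.argmin(d[i:])+1],ys[i:i+np.argmin(d[i:])+1])
    ri=np.where(d>d.max()/2)[0]
    print(nm,"red",ys[ri[[0,-1]]],"edge",e.round(1),"green",ys[gi[[0,-1]]])
E
python3 m.py; python3 r.py
```

```text
rest red [60. 72.] edge 74.3 green [76.  85.5]
now red [73.  84.5] edge 86.6 green [88. 94.]
rail [ 5.6 30.2] F [-0.5 -9.6] 7.1 10.1
```

Travel is about 12.3 mm, and the TCP shift suggests about 12. I need about 2.7 mm more.

```bash
python3 -m creep '[[0,-0.001,0,0,1],[0,-0.002,0,0,1],[0,-0.003,0,0,1],[0,-0.003,0,0,1],[0,-0.003,0,0,1]]'>/dev/null; python3 r.py; python3 m.py; python3 r.py
```

```text
rail [ 5.6 32.7] F [ -1.  -10.5] 5.5 10.6
rest red [60. 72.] edge 74.3 green [76.  85.5]
now red [75.5 87.5] edge 89.5 green [90.5 95. ]
rail [ 5.6 32.8] F [ -0.6 -10.9] 5.0 10.65
```

```bash
python3 -m creep '[[0,0,0.0005,0,1],[0,0,0.0005,0,1],[0,0,0.0005,0,1],[0,0,0.0005,0,1],[0,0,0.0005,0,1],[0,0,0.0005,0,1]]'; python3 r.py; python3 m.py
python3 -c "
from h import *
import cv2
cv2.imwrite('pics/c8.png',cv2.resize(cam('side')[2][140:240,365:465],None,fx=6,fy=6,interpolation=cv2.INTER_CUBIC)[:,:,::-1])"
```

```text
time_s: 11.25
eef_pos: [585.6, 65.2, 157.2]
tcp_rot: [2.846, 1.317, 0.01]
ft_force: [6.1, -6.4, 8.9]
gripper_width: 33.2
gripper_force: 62.2
rail [ 5.6 32.7] F [-0.9 -8.8] 8.9 11.25
rest red [60. 72.] edge 74.3 green [76.  85.5]
now red [75.  87.5] edge 89.4 green [90.5 95. ]
```

View pics/c8.png

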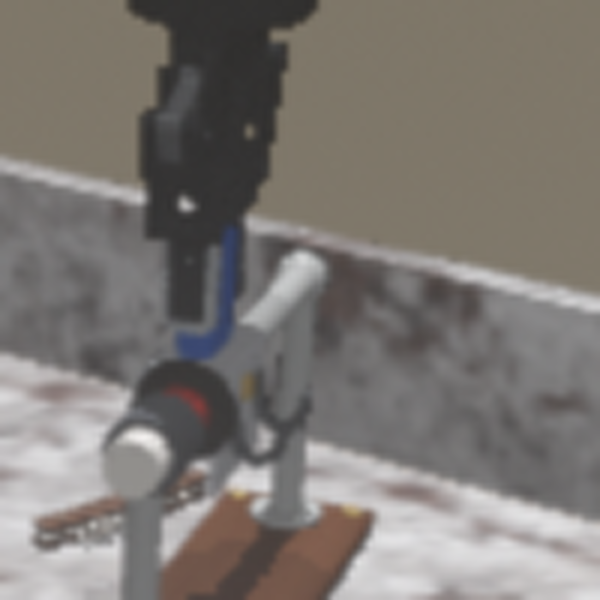

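The saddle is seated with its hooks to the front and its end on the disc. The mouth is on green, travel is about 15 mm and steady, and the grip is firm, so I'm handing in.

```bash
python3 -c "
from workcell import *
print(close_job())"
```

```text
the job is handed in; nothing more can be done
None
```

The saddle hangs seated on the rail, hooks to the front, and the arm is still holding it against the stop at about 15 mm of spring travel (about 9 N), handed in at about 11 s; the jar, timer and corkscrew were not touched.

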